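# Lock the book stop into the notebook rack

## Task

Take the metal book stop out of its wooden block, pass its T-shaped foot down through the slot of the notebook rack, push it down against the spring and turn it a quarter turn so that it springs up locked, standing upright with its blade facing the notebooks. Go gently: feel for the slot with light touches rather than forcing the foot down on the plate, do not press the rack hard, and leave the mug, the stapler and the tape roll where they are.

Things in the scene. Friction and masses are not known exactly. Their poses are not given: they have to be found in the camera images.
- stop: Loose metal book stop, about 170 g. Origin: centre of the underside of its T-foot; z up, x along the foot. Foot 34 (x) by 10 (y) by 8 mm high, edges slightly rounded; above it a 9 mm round neck; collar 28 mm across, 21 to 27 mm above the origin; flat blade 64 (x) by 10 mm thick (y), 27 to 101 mm above the origin. Grip the blade across its thickness near the top.
- block: Fixed wooden parking block, 90 (x) by 60 (y) by 40 mm high, origin at the centre of its underside. At the start the stop stands in its pocket (40 by 16 mm, 32 mm deep), its collar resting on the block's top, its x along the block's x; it lifts straight out (22 mm to clear).
- rack: Fixed grey notebook rack. Origin on the table under the nominal slot centre; y along the row towards the notebooks, z up. Deck 130 mm wide (x), from y = -80 to +250 mm, top 54 mm over the table. Five fixed notebooks stand on it from y = 122 mm on, tops up to 172 mm over the table. More than 40 N on the rack is too much.
- slot (a point): Nominal slot centre: 60 mm over the table on top of the 6 mm steel slot plate (100 (x) by 70 mm), axes as the rack. Slot 40 mm long (y), 13 mm wide (x). The plate sits stiffly between two guide strips (y = +-39 mm, 2 mm above it), so the real slot lies anywhere up to 8 mm to either side in x (exact in y). That shift is not measured: feel or look for it, do not push the plate.
- pressed (a point): Nominal place of the foot's underside when fully pressed, 39 mm over the table: the collar then meets the plate. A sprung pad under the slot (top 50 mm over the table when free) pushes up with 4 N at first, 0.7 N more per mm, so about 12 N here; press only a few N further. Ribs under the plate block turning while the foot's underside is above 41 mm; below that it turns freely either way.
- locked (a point): Nominal place of the foot's underside when locked, 46 mm over the table: after a quarter turn (stop x along rack x), when let up, the spring lifts the foot into a crosswise notch (14 mm wide, centred on the slot) between the ribs and holds it there, collar 7 mm above the plate. Same unmeasured x shift of up to 8 mm as the slot.
- mug: Bystander: white mug, 76 mm across, 85 mm high, origin under its centre.
- stapler: Bystander: grey stapler 130 by 34 by about 55 mm, origin under its centre.
- tape: Bystander: grey roll of tape, 52 mm across, 20 mm high, origin under its centre.
Things that resemble listed ones, but are neither listed nor needed, are in the scene too. Leave any pink look-alike of the stop alone.

How it is judged:
By the outcome, as a careful person would: the job done as asked, in the order asked, and still so for the second after the job is handed in, with the robot touching nothing.
It also fails if it takes over 56 s, if anything falls off the work surface, if the arm or the gripper's body presses on something with over 40 N, if the wrist force passes 120 N, or if a joint passes its speed limit or range.

## Robot

A 6-joint arm with a two-finger parallel gripper is mounted at the origin on the work surface. World frame = base frame: x ahead of the robot, y to its left, z up, the work surface at z = 0. Lengths are in mm, angles in rad, forces in N, time in s.
With the tool pointing down it reaches from about 300 to 775 mm from the base axis. Payload 14.6 kg.
Tool frame: the origin (TCP) lies at the very end of the fingers, on their centre line; the grasp point (between the pads) lies 19 mm behind it (manip.grip_point_offset is the distance from the TCP to the grasp point, in mm); z points along the fingers, y is the line along which they close (so a half turn about z gives the same grasp; the last joint's range is limited). The gripper opens to 94 mm and grips with 3 to 60 N. Pads are 16 mm wide; open, the fingers measure 119 mm over their backs; the gripper's body (75 mm by 177 mm) begins 78 mm behind the grasp point.
Start: joints at [-1.342, 0.3, 1.521, -0, 1.321, -0.067], TCP at [160.321, -526.105, 205.446] pointing down, gripper open.
Joint ranges: [-3.03, 3.03], [-0.79, 2.21], [0.23, 2.52], [-1.04, 4.18], [0, 3.07], [-2.55, 2.55]. Speed limits (rad/s): [2.22, 2.22, 2.57, 3.14, 3.14, 3.14].

## Interface

Orientations are given as [roll, pitch, yaw] about the fixed x, y, z axes, in that order (R = Rz(yaw) Ry(pitch) Rx(roll)).
In Python, from cell import telemetry, eyes, manip gives the robot as it stands.
- The arm moves only by the tool play_rows, never from a script. Its arguments are lists of equal length, an entry for each row: "translation": the shift along the world's x, y, z in m, a list of three; "yaw": the turn about the world's z in rad. A call has 1 to 12 rows; each row is the pose to reach, as a shift and turn from the pose commanded when the call began; what a row does not reach only later rows make up. A row lasts 1/8 s, in which the tool goes at most 62.5 mm and 10.7 degrees, less where a joint would pass 70% of its speed; a pose out of reach is approached as far as the arm can. A call with a gripper value outside its range is refused whole. "hand" is the opening, from 0 (shut) to 1 (fully open), set as the call begins (left out, the last holds). The fingers move at their own pace and stop on an object; "force" is the grip in N (left out, the last holds). Time passes only in rows, so rows that repeat a pose let the fingers close. It gives the time, the measured TCP pose, the force, the opening and the grip force at its end, in the units of the state.
- telemetry.read_state(): the state, without advancing time (a new reading comes with each control period).
- eyes.camera(name): name is "scene" or "top" or "wrist"; returns a dict with "pixels" (420x560x3 uint8, red, green, blue), "fx", "fy", "cx", "cy" (pixels), "cam_to_world" (4x4, takes a point from camera to world coordinates); the wrist camera has in their place "T_tool_cam" (4x4, takes a point from camera to tool coordinates, whose origin is the TCP and whose axes are the flange's). Camera axes: x right, y up, looking along -z (the intrinsics and any distortion apply to the point x, -y, -z); pixel columns grow to the right and rows downward; lengths in mm; the calibration is good to about 2 mm. A picture is of the moment at which its call begins: read the wrist's pose just before it. There is no depth.
- manip.sign_off(): hands the job in; it is judged then, once.
The state is a dict: "clock": time; "joints": joint angles; "qd": joint speeds; "effort": joint torques, N m; "eef_pos": TCP position; "eef_rot": TCP orientation; "wrist_force": force on the tool from outside, world axes, zero at the start; "moment": the same for the moment, N m; "finger_gap": finger opening in mm; "finger_force": force on a finger pad.
Only numpy, scipy, OpenCV 4.12 (cv2) and the standard library are available. Lean on these libraries where they do the work, as an engineer would, in place of code of your own. Each camera call takes 0.05 s, during which the arm holds its last target. There are 200 camera calls.

## Working session

There is one attempt and no reset: what is moved stays moved. The work goes in short steps, Python scripts to look and compute and a tool call to move; the robot and the scene stay as the last step left them, time stands still between calls to the robot, and variables do not carry over. Pictures are saved under pics/ and viewed, at most 10 in all, crops included, and the job is handed in when it is done.

Besides the shell and the picture viewer there is one more tool, called after "Call:" as name([rows], argument=value, ...), one row to a line, values as JSON. play_rows: Moves the arm, as the interface text tells. Its arguments: {"type":"object","properties":{"translation":{"type":"array","items":{"type":"array","items":{"type":"number"}}},"yaw":{"type":"array","items":{"type":"number"}},"hand":{"type":"number"},"force":{"type":"number"}},"required":["translation","yaw"]}

```bash
ls; mkdir -p pics; python3 - <<'E'
from cell import telemetry, eyes, manip
import cv2,pickle
d={}
for n in("scene","top"):
    c=eyes.camera(n);d[n]=c
    cv2.imwrite(f"pics/{n}0.png",c["pixels"][:,:,::-1])
    print(n,c["fx"],c["cx"],c["cy"],c["cam_to_world"],[k for k in c])
pickle.dump(d,open("cams0.pkl","wb"))
s=telemetry.read_state();print(s)
E
```

```text
pics
scene 444.3728828363803 282.1726840571185 216.36513659029364 [[-3.42301908e-01 -6.68096345e-01  6.60663816e-01  1.16451351e+03]
 [ 9.39438214e-01 -2.55993780e-01  2.27866247e-01  5.98048352e+01]
 [ 1.68892208e-02  6.98651886e-01  7.15262397e-01  7.25986127e+02]
 [ 0.00000000e+00  0.00000000e+00  0.00000000e+00  1.00000000e+00]] ['pixels', 'fx', 'fy', 'cx', 'cy', 'cam_to_world']
top 467.8882584839256 272.0595268831711 205.2463092662951 [[-2.33278022e-02  9.89191331e-01 -1.44762997e-01  4.43234718e+02]
 [-9.99583234e-01 -2.55416467e-02 -1.34529925e-02 -1.58163314e+02]
 [-1.70050689e-02  1.44388836e-01  9.89374900e-01  9.54686268e+02]
 [ 0.00000000e+00  0.00000000e+00  0.00000000e+00  1.00000000e+00]] ['pixels', 'fx', 'fy', 'cx', 'cy', 'cam_to_world']
{'clock': 0.1, 'joints': array([-1.34157098e+00,  3.00413831e-01,  1.52148270e+00, -1.09765612e-07,
        1.32069896e+00, -6.66004530e-02]), 'qd': array([ 0.00034746, -0.00052888, -0.00049644, -0.00094266, -0.0006642 ,
        0.00019944]), 'effort': array([-3.67060784e-05, -5.32647943e+01, -3.53287590e+01,  7.08615454e-02,
        2.34680978e-02, -6.46499166e-05]), 'eef_pos': array([ 160.28812485, -525.89458869,  204.95936143]), 'eef_rot': array([-3.14059204e+00, -6.66336443e-05,  2.95825790e-01]), 'wrist_force': array([ 0.64629674,  0.01456494, -0.15225704]), 'moment': array([-0.00214845, -0.02899944,  0.00917617]), 'finger_force': 0.0, 'finger_gap': 93.77265823799836}
```

View pics/scene0.png

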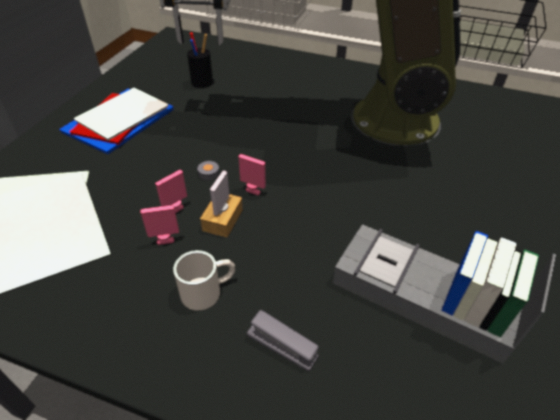

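View pics/top0.png

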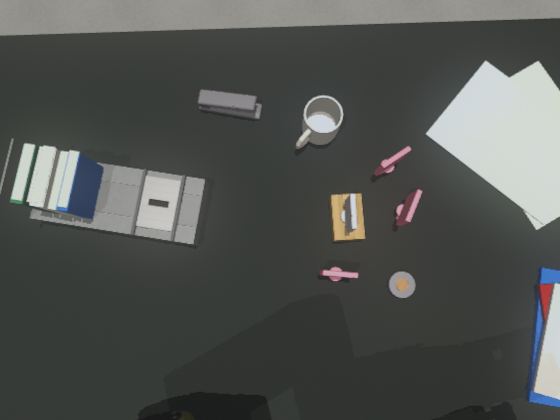

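The only stop standing in a wooden block is the grey metal one at top (350,212) / scene (221,195). The pink look-alikes are at top (395,160), (409,207) and (340,274). The rack is on the left, with its white plate at top (159,203) and the dark slot in it. Next I measure these and confirm with a crop.

```bash
cat > h.py <<'E'
import numpy as np,cv2
def ray(c,u,v,M=None):
    M=c["cam_to_world"] if M is None else M
    d=M[:3,:3]@np.array([(u-c["cx"])/c["fx"],-(v-c["cy"])/c["fy"],-1]); return M[:3,3],d
def onz(c,u,v,z,M=None):
    o,d=ray(c,u,v,M); return o+d*(z-o[2])/d[2]
def proj(c,P):
    M=c["cam_to_world"]; p=M[:3,:3].T@(np.asarray(P)-M[:3,3]); return c["cx"]-c["fx"]*p[0]/p[2], c["cy"]+c["fy"]*p[1]/p[2]
def rect(c,mask,z,k=0):
    cs=sorted(cv2.findContours(mask.astype(np.uint8),0,2)[0],key=cv2.contourArea)[::-1]
    w=np.array([onz(c,*p[0],z)[:2] for p in cs[k]],np.float32)
    return cv2.minAreaRect(w),cv2.boxPoints(cv2.minAreaRect(w)).round(1).tolist(),cv2.boundingRect(cs[k])
E
python3 - <<'E'
from h import *
import pickle
d=pickle.load(open("cams0.pkl","rb"))
for n,roi in(("top",(325,375,185,250)),("scene",(195,250,165,245))):
    c=d[n];I=c["pixels"];hsv=cv2.cvtColor(I,cv2.COLOR_RGB2HSV)
    m=(hsv[...,0]>8)&(hsv[...,0]<28)&(hsv[...,1]>110)&(hsv[...,2]>60)
    r=np.zeros_like(m);a,b,e,f=roi;r[e:f,a:b]=1
    g=(m&r).astype(np.uint8); g=cv2.morphologyEx(g,cv2.MORPH_CLOSE,np.ones((25,25)))
    print(n,"block",rect(c,g,40))
    b_=r&(hsv[...,1]<90)&(hsv[...,2]>85)
    print("blade",rect(c,b_,120))
c=d["top"];I=c["pixels"];g=I.min(2)
r=np.zeros(g.shape,bool);r[165:240,130:190]=1
p=cv2.morphologyEx((r&(g>150)).astype(np.uint8),cv2.MORPH_OPEN,np.ones((3,3)))
print("plate",rect(c,p,60))
r[:]=0;r[185:220,140:178]=1
print("slot",rect(c,r&(g<75),60))
t=I[120:300,290:450,::-1];s=d["scene"]["pixels"][150:250,140:280,::-1]
u=I[150:250,110:220,::-1]
R=lambda a:cv2.resize(a,(int(a.shape[1]*400/a.shape[0]*.7),280),interpolation=2)
v=np.hstack([R(t)[:, :800],R(s)]);cv2.imwrite("pics/crop1.png",np.vstack([v,np.pad(R(u),((0,0),(0,v.shape[1]-R(u).shape[1]),(0,0)))])[:600,:800])
E
```

```text
top block (((549.3365478515625, -274.3983154296875), (88.28984069824219, 27.035600662231445), 5.6904778480529785), [[504.1000061035156, -265.29998779296875], [506.70001220703125, -292.20001220703125], [594.5999755859375, -283.5], [591.9000244140625, -256.6000061035156]], (331, 196, 18, 44))
blade (((549.05810546875, -282.9572448730469), (70.99464416503906, 30.018735885620117), 0.7136955857276917), [[513.4000244140625, -268.3999938964844], [513.7999877929688, -298.3999938964844], [584.7000122070312, -297.5], [584.4000244140625, -267.5]], (340, 193, 18, 40))
scene block (((567.1942749023438, -286.5157775878906), (125.73773956298828, 77.50015258789062), 3.4655559062957764), [[502.1000061035156, -251.60000610351562], [506.79998779296875, -329.0], [632.2999877929688, -321.3999938964844], [627.5999755859375, -244.0]], (200, 194, 42, 43))
blade (((583.0804443359375, -276.6131591796875), (130.19766235351562, 35.648433685302734), 26.63761329650879), [[516.9000244140625, -289.8999938964844], [532.9000244140625, -321.70001220703125], [649.2999877929688, -263.3999938964844], [633.2999877929688, -231.5]], (210, 170, 19, 45))
plate (((581.4996337890625, 75.09262084960938), (70.32964324951172, 125.81047821044922), 79.61314392089844), [[513.2999877929688, 51.79999923706055], [637.0, 29.200000762939453], [649.7000122070312, 98.30000305175781], [526.0, 121.0]], (136, 171, 45, 68))
slot (((585.2545776367188, 75.4006118774414), (34.24099349975586, 8.990399360656738), 79.03472137451172), [[577.5999755859375, 59.400001525878906], [586.4000244140625, 57.70000076293945], [592.9000244140625, 91.4000015258789], [584.0999755859375, 93.0999984741211]], (149, 199, 19, 6))
```

View pics/crop1.png

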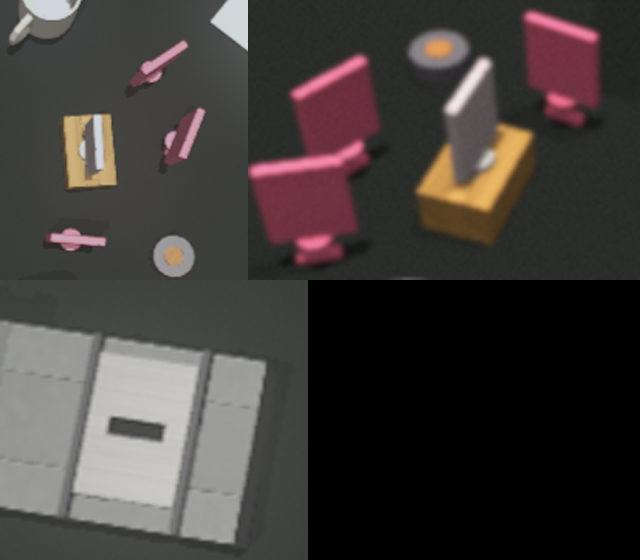

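The crop confirms it: the grey metal stop stands in the wooden block and the others are pink with no block. The slot is dark and visible on the white plate. I refine the stop and rack yaw from these pixels.

```bash
python3 - <<'E'
from h import *
import pickle
d=pickle.load(open("cams0.pkl","rb"));c=d["top"];I=c["pixels"];hsv=cv2.cvtColor(I,cv2.COLOR_RGB2HSV)
P=np.array([onz(c,u,v,40)[:2] for u,v in((331,194.6),(362.6,192.6),(364.6,239),(333,241.5))]);print(P.round(1),P.mean(0))
g=I.min(2);r=np.zeros(g.shape,bool);r[185:245,335:365]=1
print(np.percentile(g[205:225,340:362],[10,50,80,95]))
for th in(120,150):print("blade",rect(c,r&(g>th),120))
# rack outline
r[:]=0;r[155:250,25:210]=1
m=cv2.morphologyEx((r&(g>75)).astype(np.uint8),cv2.MORPH_OPEN,np.ones((3,3)));print("deck",rect(c,m,54))
E
```

```text
[[ 595.3 -262.8]
 [ 597.7 -325.3]
 [ 506.  -324.5]
 [ 502.6 -262.8]] [ 550.39995763 -293.85361778]
[ 91.  112.  196.2 206. ]
blade (((545.930419921875, -292.23541259765625), (76.29695892333984, 11.838744163513184), 2.0246970653533936), [[507.6000061035156, -287.70001220703125], [508.0, -299.5], [584.2999877929688, -296.79998779296875], [583.7999877929688, -285.0]], (350, 193, 9, 43))
blade (((551.3548583984375, -292.2531433105469), (61.86379623413086, 10.030195236206055), 0.7203618288040161), [[520.4000244140625, -287.6000061035156], [520.5, -297.70001220703125], [582.2999877929688, -296.8999938964844], [582.2000122070312, -286.79998779296875]], (350, 194, 8, 35))
deck (((601.8677978515625, 163.4184112548828), (343.13079833984375, 138.60519409179688), 79.5689697265625), [[502.6000061035156, 7.199999809265137], [639.0, -17.899999618530273], [701.0999755859375, 319.6000061035156], [564.7999877929688, 344.70001220703125]], (26, 155, 179, 89))
```

Call:
play_rows([
  [0.03,0.018,0.0],
  [0.08,0.048,0.0],
  [0.13,0.078,0.0],
  [0.18,0.108,0.0],
  [0.23,0.138,0.0],
  [0.28,0.168,0.0],
  [0.33,0.198,0.0],
  [0.37,0.222,0.0],
  [0.39,0.233,0.0],
  [0.39,0.233,0.0],
  [0.39,0.233,0.0],
], yaw=[-0.02,-0.05,-0.09,-0.13,-0.17,-0.21,-0.25,-0.28,-0.296,-0.296,-0.296], hand=0.5)

```text
clock: 1.48
eef_pos: [549.6, -293.5, 205.2]
eef_rot: [-3.141, 0.001, -0.0]
wrist_force: [-1.0, -0.4, -0.8]
finger_gap: 46.6
finger_force: 0.0
```

```bash
cat > w.py <<'E'
from h import *
from cell import telemetry, eyes
from scipy.spatial.transform import Rotation as R
def wrist(name):
    s=telemetry.read_state();c=eyes.camera("wrist")
    T=np.eye(4);T[:3,:3]=R.from_euler("xyz",s["eef_rot"]).as_matrix();T[:3,3]=s["eef_pos"]
    c["cam_to_world"]=T@c["T_tool_cam"]
    cv2.imwrite(f"pics/{name}.png",c["pixels"][:,:,::-1])
    print({k:np.round(s[k],2) for k in("clock","eef_pos","eef_rot","wrist_force","finger_gap")});return s,c
E
python3 - <<'E'
from w import *
import pickle
s,c=wrist("w1");pickle.dump(c,open("w1.pkl","wb"))
print(c["T_tool_cam"].round(2),c["fx"])
print(proj(c,[550.5,-293,120]))
E
```

```text
{'clock': np.float64(1.48), 'eef_pos': array([ 549.65, -293.52,  205.21]), 'eef_rot': array([-3.14,  0.  , -0.  ]), 'wrist_force': array([-1.  , -0.44, -0.8 ]), 'finger_gap': np.float64(46.62)}
[[  -0.      0.97    0.26   73.31]
 [   1.      0.     -0.     -0.71]
 [  -0.      0.26   -0.97 -179.02]
 [   0.      0.      0.      1.  ]] 298.75467499528037
(np.float64(275.220094539637), np.float64(214.24980119263407))
```

View pics/w1.png

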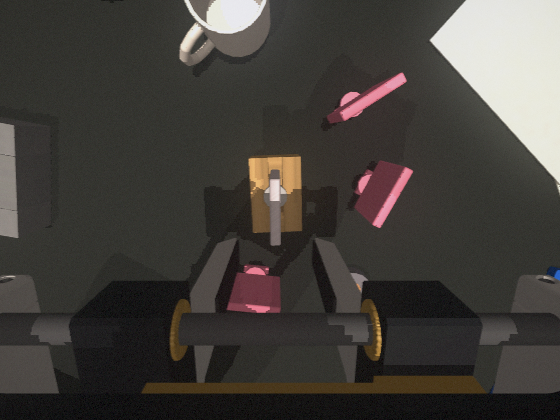

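The wrist view shows the block at (249–301,156–232) and the blade edge-on at column 275, rows 170–245, midway between the fingers. I check its centre numerically.

```bash
python3 - <<'E'
from h import *
import pickle
c=pickle.load(open("w1.pkl","rb"));I=c["pixels"]
for p in((249,157),(301,156),(302,231),(251,233)):print(onz(c,*p,40).round(1))
g=I.min(2);r=np.zeros(g.shape,bool);r[160:255,265:285]=1
m=r&(g>90);print(rect(c,m,120))
print(g[165:250:4,275], g[220,262:290])
E
```

```text
[ 596.  -263.3   40. ]
[ 597.1 -322.4   40. ]
[ 507.4 -325.5   40. ]
[ 504.9 -263.6   40. ]
(((560.5784301757812, -292.3521728515625), (17.22012710571289, 78.27359008789062), 89.9695816040039), [[521.4000244140625, -300.8999938964844], [599.7000122070312, -301.0], [599.7000122070312, -283.79998779296875], [521.4000244140625, -283.70001220703125]], (265, 160, 20, 85))
[100  93  85  85 214 217 220 213 210 113 111 111 110 112 114 108 109 106
 111 105  63  34] [ 55  58  52  57  58  55  54  63  85 105 106 105 107 108 114 111 110 107
  86  57  59  53  53  50  54  57  58  57]
```

Call:
play_rows([
  [0.002,0.001,-0.03],
  [0.002,0.001,-0.07],
  [0.002,0.001,-0.1],
  [0.002,0.001,-0.118],
  [0.002,0.001,-0.118],
  [0.002,0.001,-0.118],
], yaw=[0,0,0,0,0,0])

```text
clock: 2.28
eef_pos: [552.7, -292.6, 88.9]
eef_rot: [3.141, -0.002, -0.0]
wrist_force: [0.5, 0.6, 0.3]
finger_gap: 47.1
finger_force: 0.0
```

Call:
play_rows([
  [0,0,0],
  [0,0,0],
  [0,0,0],
  [0,0,0],
  [0,0,0],
  [0,0,0],
], yaw=[0,0,0,0,0,0], hand=0.0, force=45)

```text
clock: 3.02
eef_pos: [552.3, -292.1, 87.4]
eef_rot: [-3.142, 0.0, -0.0]
wrist_force: [-1.0, 0.4, 0.1]
finger_gap: 10.0
finger_force: 45.0
```

Call:
play_rows([
  [0,0,0.02],
  [0,0,0.05],
  [0,0,0.09],
  [0,0,0.12],
  [0.002,0.03,0.13],
  [0.006,0.08,0.13],
  [0.01,0.13,0.13],
  [0.014,0.18,0.13],
  [0.018,0.23,0.13],
  [0.02,0.275,0.12],
  [0.022,0.3,0.1],
  [0.022,0.308,0.073],
], yaw=[0,0,0,0,0.15,0.32,0.5,0.68,0.86,1.04,1.22,1.389])

```text
clock: 4.53
eef_pos: [574.4, 17.5, 160.1]
eef_rot: [3.141, -0.0, 1.396]
wrist_force: [-0.7, -0.1, -2.6]
finger_gap: 9.8
finger_force: 45.0
```

Call:
play_rows([
  [0,0,0],
  [0,0,0],
], yaw=[0,0])

```text
clock: 4.78
eef_pos: [574.7, 15.4, 161.5]
eef_rot: [3.141, -0.0, 1.385]
wrist_force: [0.6, -0.6, -1.4]
finger_gap: 9.8
finger_force: 45.0
```

```bash
python3 - <<'E'
from w import *
import pickle
s,c=wrist("w2");pickle.dump(c,open("w2.pkl","wb"))
print(proj(c,[585.2,75.4,60]),s["finger_force"],s["joints"])
E
```

```text
{'clock': np.float64(4.78), 'eef_pos': array([574.71,  15.45, 161.48]), 'eef_rot': array([ 3.14, -0.  ,  1.38]), 'wrist_force': array([ 0.62, -0.61, -1.43]), 'finger_gap': np.float64(9.84)}
(np.float64(275.14905443431945), np.float64(147.84386098645734)) 44.999257922172546 [-3.68178113e-02  3.92332928e-01  1.50201760e+00 -2.34038141e-05
  1.24619530e+00  1.49354465e-01]
```

View pics/w2.png

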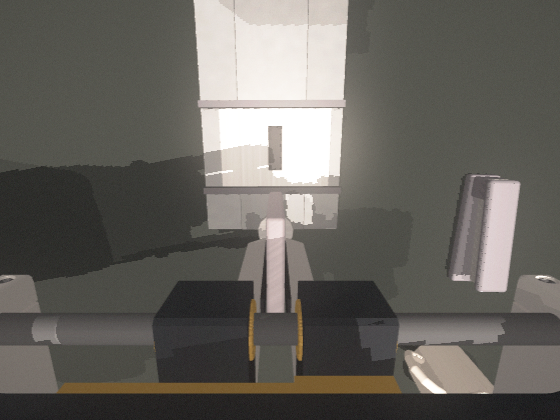

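The wrist view shows the slot at about (268–283,126–170), guide strips at rows 104 and 189, deck sides near columns 200–345, and the held stop upright at column 275 with its collar at (275,230). I measure these with sub-pixel edges.

```bash
python3 - <<'E'
from h import *
import pickle
c=pickle.load(open("w2.pkl","rb"));I=c["pixels"];g=I.mean(2)
r=np.zeros(g.shape,bool);r[118:180,255:300]=1
for t in(100,130):
    print("slot",rect(c,r&(g<t),60))
print(g[135,255:300].astype(int),g[150,255:300].astype(int),g[163,255:300].astype(int));print(g[115:182,275].astype(int))
# sub-pixel edges of slot sides
L=[];Rr=[]
for v in range(134,164):
    d=np.diff(g[v,258:295]);w=258.5+np.arange(len(d))
    a=d.argmin();b=d.argmax();L.append((w[a],v));Rr.append((w[b],v))
for n,E in(("L",L),("R",Rr)):
    W=np.array([onz(c,u,v,60)[:2] for u,v in E]);vx,vy,x0,y0=cv2.fitLine(W.astype(np.float32),cv2.DIST_HUBER,0,.01,.01).ravel();print(n,np.median([e[0] for e in E]),x0,y0,np.degrees(np.arctan2(vy,vx)))
T=c["cam_to_world"]@np.linalg.inv(c["T_tool_cam"])
for z,x in((-19,32),(-19,-32),(15,0),(40,14)):print(proj(c,(T@[x,0,-19+19+z,1])[:3]))
for v in (200,212,222,230,240,260,280):print(v,g[v,255:300].astype(int))
E
```

```text
Traceback (most recent call last):
  File "h.py", line 11, in rect
    w=np.array([onz(c,*p[0],z)[:2] for p in cs[k]],np.float32)
                                            ~~^^^
IndexError: list index out of range
```

```bash
cat > m.py <<'E'
from h import *
import pickle
def slot(c,u0,u1,v0,v1):
    g=c["pixels"].mean(2);r=np.zeros(g.shape,bool);r[v0:v1,u0:u1]=1
    t,_=cv2.threshold(g[v0:v1,u0:u1].astype(np.uint8),0,255,cv2.THRESH_OTSU)
    print("otsu",t,"slot",rect(c,r&(g<t),60))
    for n,f in(("L",np.argmin),("R",np.argmax)):
        E=[(u0+.5+f(np.diff(g[v,u0:u1])),v) for v in range(v0+14,v1-18)]
        W=np.array([onz(c,u,v,60)[:2] for u,v in E],np.float32);vx,vy,x0,y0=cv2.fitLine(W,cv2.DIST_HUBER,0,.01,.01).ravel();print(n,np.median([e[0] for e in E]),x0,y0,np.degrees(np.arctan2(vy,vx)))
E
python3 - <<'E'
from m import *
c=pickle.load(open("w2.pkl","rb"));g=c["pixels"].mean(2)
slot(c,255,298,118,180)
for v in(135,150,163):print(g[v,255:300].astype(int))
print(g[115:182,275].astype(int))
T=c["cam_to_world"]@np.linalg.inv(c["T_tool_cam"])
for z,x in((-34,32),(-34,-32),(42,0),(42,14),(68,17)):print(z,x,proj(c,(T@[x,0,z,1])[:3]))
for v in (205,212,222,230,240,260):print(v,g[v,255:300].astype(int))
E
```

```text
otsu 197.0 slot (((584.50830078125, 75.01608276367188), (39.634456634521484, 12.167415618896484), 79.32626342773438), [[574.9000244140625, 56.70000076293945], [586.7999877929688, 54.400001525878906], [594.2000122070312, 93.4000015258789], [582.2000122070312, 95.5999984741211]], (268, 126, 14, 45))
L 267.5 578.0098 75.27164 78.94766
R 281.5 590.66254 72.812775 79.6336
[255 255 255 255 255 255 255 255 255 255 255 255 254 192 162 164 169 171
 170 170 174 173 171 171 171 165 184 250 255 255 255 255 255 255 255 255
 255 255 255 255 255 255 255 255 255]
[225 223 224 226 226 225 224 221 223 225 222 221 215 170 137 135 140 149
 164 164 166 167 168 167 168 162 179 250 255 255 255 255 255 255 255 255
 255 255 255 255 255 255 255 255 255]
[220 220 220 219 224 223 222 220 221 220 221 218 209 174 151 148 154 155
 154 157 160 158 157 160 158 155 174 249 255 255 255 255 255 255 255 255
 255 255 255 255 255 255 255 255 255]
[255 255 255 255 255 255 255 255 255 255 255 170 166 169 169 172 171 170
 171 171 174 171 170 173 168 172 170 168 167 171 164 166 166 165 165 166
 164 164 164 162 164 163 165 167
[... 877 characters left out ...]
8 203 211 219 224 226 227
 230 228 228 228 226 229 231 231 227 217 202 178 162 172 171 173 168 153
 128 132 132 163 217 214 196 130 130]
230 [ 71  75  89 130 164 165 175 193 164 165 160 169 209 216 223 225 226 226
 226 227 227 229 228 229 229 231 228 217 202 179 156 166 167 166 167 164
 165 154 117  92  94  94  95  95  93]
240 [ 83 101 124 137 136 135 136 137 135 129 119 120 171 177 184 186 184 187
 191 188 193 189 191 189 188 191 194 184 172 149 123 130 131 131 129 130
 133 132 131 116 108  98  89  86  89]
260 [130 128 128 127 130 128 126 126 112  52  55  97 163 172 178 177 181 182
 182 184 183 185 186 189 189 189 187 174 164 134  55  57  85 128 127 127
 129 131 129 127 129 128 132 127 131]
```

Call:
play_rows([
  [0.003,0.018,0.0],
  [0.0075,0.044,0.0],
  [0.0102,0.0594,0.0],
  [0.0102,0.0594,-0.012],
  [0.0102,0.0594,-0.024],
  [0.0102,0.0594,-0.029],
  [0.0102,0.0594,-0.029],
  [0.0102,0.0594,-0.029],
  [0.0102,0.0594,-0.029],
], yaw=[0,0,0,0,0,0,0,0,0])

```text
clock: 5.95
eef_pos: [584.7, 75.2, 131.8]
eef_rot: [3.141, -0.0, 1.389]
wrist_force: [0.4, 0.1, -2.6]
finger_gap: 9.6
finger_force: 45.0
```

Call:
play_rows([
  [0,0,-0.001],
  [0,0,-0.002],
  [0,0,-0.003],
  [0,0,-0.003],
], yaw=[0,0,0,0])

```text
clock: 6.45
eef_pos: [584.5, 75.3, 128.3]
eef_rot: [-3.141, 0.0, 1.389]
wrist_force: [-0.8, -0.5, -1.4]
finger_gap: 9.4
finger_force: 45.0
```

```bash
python3 - <<'E'
from w import *
import pickle
s,c=wrist("w3");pickle.dump(c,open("w3.pkl","wb"))
c2=eyes.camera("scene");x,y=map(int,proj(c2,[585,75,80]));print(x,y)
a=cv2.resize(c2["pixels"][y-50:y+50,x-60:x+60,::-1],(480,400),interpolation=2)
b=cv2.resize(c["pixels"][180:290,225:325,::-1],(320,352),interpolation=2)
o=np.zeros((400,800,3),np.uint8);o[:,:480]=a;o[:352,480:]=b;cv2.imwrite("pics/chk3.png",o)
E
```

```text
{'clock': np.float64(6.45), 'eef_pos': array([584.48,  75.29, 128.34]), 'eef_rot': array([-3.14,  0.  ,  1.39]), 'wrist_force': array([-0.81, -0.54, -1.36]), 'finger_gap': np.float64(9.45)}
388 252
```

View pics/chk3.png

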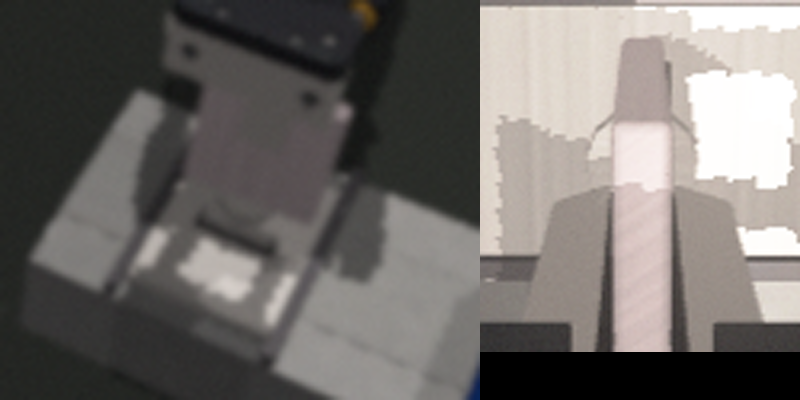

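The foot hangs over the slot (slot mouth visible in line ahead of the blade in the wrist crop at (645,80)). I probe down lightly.

Call:
play_rows([
  [0,0,-0.001],
  [0,0,-0.0015],
  [0,0,-0.0015],
], yaw=[0,0,0])

```text
clock: 6.92
eef_pos: [584.5, 75.3, 126.9]
eef_rot: [-3.142, 0.0, 1.389]
wrist_force: [-0.5, 0.0, -1.5]
finger_gap: 10.0
finger_force: 45.0
```

Call:
play_rows([
  [0,0,-0.0005],
  [0,0,-0.001],
  [0,0,-0.001],
], yaw=[0,0,0])

```text
clock: 7.3
eef_pos: [584.5, 75.3, 125.9]
eef_rot: [-3.141, 0.0, 1.389]
wrist_force: [0.0, 1.0, -2.4]
finger_gap: 9.7
finger_force: 45.0
```

Call:
play_rows([
  [0,0,-0.001],
  [0,0,-0.002],
  [0,0,-0.002],
], yaw=[0,0,0])

```text
clock: 7.68
eef_pos: [584.5, 75.3, 123.8]
eef_rot: [-3.141, 0.0, 1.389]
wrist_force: [0.6, -0.2, -3.1]
finger_gap: 10.1
finger_force: 45.0
```

Call:
play_rows([
  [0,0,-0.001],
  [0,0,-0.002],
  [0,0,-0.002],
], yaw=[0,0,0])

```text
clock: 8.05
eef_pos: [584.5, 75.3, 121.8]
eef_rot: [-3.141, 0.0, 1.389]
wrist_force: [-0.1, -0.1, -1.7]
finger_gap: 9.7
finger_force: 45.0
```

Call:
play_rows([
  [0,0,-0.001],
  [0,0,-0.002],
  [0,0,-0.003],
  [0,0,-0.003],
], yaw=[0,0,0,0])

```text
clock: 8.55
eef_pos: [584.5, 75.3, 118.8]
eef_rot: [-3.141, 0.0, 1.389]
wrist_force: [-0.7, -0.0, -0.7]
finger_gap: 9.7
finger_force: 45.0
```

Call:
play_rows([
  [0,0,-0.001],
  [0,0,-0.002],
  [0,0,-0.003],
  [0,0,-0.003],
], yaw=[0,0,0,0])

```text
clock: 9.05
eef_pos: [584.7, 75.3, 116.2]
eef_rot: [3.141, -0.0, 1.389]
wrist_force: [-1.0, 0.2, 3.5]
finger_gap: 9.4
finger_force: 45.0
```

Call:
play_rows([
  [0,0,-0.001],
  [0,0,-0.002],
  [0,0,-0.003],
  [0,0,-0.004],
  [0,0,-0.004],
], yaw=[0,0,0,0,0])

```text
clock: 9.68
eef_pos: [584.7, 75.3, 112.2]
eef_rot: [3.141, -0.0, 1.389]
wrist_force: [-1.9, 0.7, 6.1]
finger_gap: 9.7
finger_force: 45.0
```

Call:
play_rows([
  [0,0,-0.001],
  [0,0,-0.002],
  [0,0,-0.003],
  [0,0,-0.003],
], yaw=[0,0,0,0])

```text
clock: 10.18
eef_pos: [584.7, 75.3, 109.3]
eef_rot: [3.141, -0.0, 1.389]
wrist_force: [-2.0, 0.3, 8.1]
finger_gap: 9.5
finger_force: 45.0
```

Call:
play_rows([
  [0,0,-0.0007],
  [0,0,-0.0015],
  [0,0,-0.0015],
], yaw=[0,0,0])

```text
clock: 10.55
eef_pos: [584.7, 75.3, 108.0]
eef_rot: [3.141, -0.0, 1.389]
wrist_force: [-2.3, 0.2, 9.5]
finger_gap: 10.1
finger_force: 45.0
```

Call:
play_rows([
  [0,0,-0.0005],
  [0,0,-0.001],
  [0,0,-0.001],
], yaw=[0,0,0])

```text
clock: 10.92
eef_pos: [584.7, 75.3, 107.3]
eef_rot: [3.141, -0.0, 1.389]
wrist_force: [-3.8, 0.3, 12.5]
finger_gap: 9.8
finger_force: 45.0
```

Call:
play_rows([
  [0,0,0],
  [0,0,0],
  [0,0,0],
  [0,0,0],
], yaw=[-0.07,-0.17,-0.25,-0.25])

```text
clock: 11.42
eef_pos: [585.3, 75.3, 107.4]
eef_rot: [3.139, -0.001, 1.138]
wrist_force: [-0.4, 0.1, 10.2]
finger_gap: 9.5
finger_force: 45.0
```

```bash
python3 -c "
from cell import telemetry;s=telemetry.read_state();print(s['moment'],s['wrist_force'],s['eef_pos'],s['eef_rot'])"
```

```text
[-0.04006516 -0.02177357 -0.01609089] [-0.43283236  0.12753417 10.15051712] [585.29577406  75.3120136  107.38125952] [ 3.13945367e+00 -1.09972467e-03  1.13755616e+00]
```

Call:
play_rows([
  [0,0,0],
  [0,0,0],
  [0,0,0],
  [0,0,0],
  [0,0,0],
  [0,0,0],
  [0,0,0],
  [0,0,0],
  [0,0,0],
  [0,0,0],
  [0,0,0],
  [0,0,0],
], yaw=[-0.1,-0.23,-0.36,-0.49,-0.62,-0.75,-0.88,-1.01,-1.14,-1.25,-1.321,-1.321])

```text
clock: 12.92
eef_pos: [585.3, 75.3, 107.4]
eef_rot: [-3.141, -0.002, -0.183]
wrist_force: [0.1, 0.2, 9.4]
finger_gap: 9.9
finger_force: 45.0
```

```bash
python3 - <<'E'
from w import *
s,c=wrist("w4");print(s["moment"])
c2=eyes.camera("scene");x,y=map(int,proj(c2,[585,75,80]))
a=cv2.resize(c2["pixels"][y-50:y+50,x-60:x+60,::-1],(480,400),interpolation=2)
b=cv2.resize(c["pixels"][150:300,200:350,::-1],(320,320),interpolation=2)
o=np.zeros((400,800,3),np.uint8);o[:,:480]=a;o[:320,480:]=b;cv2.imwrite("pics/chk4.png",o)
E
```

```text
{'clock': np.float64(12.92), 'eef_pos': array([585.29,  75.33, 107.37]), 'eef_rot': array([-3.14, -0.  , -0.18]), 'wrist_force': array([0.13, 0.25, 9.43]), 'finger_gap': np.float64(9.92)}
[ 0.02115599  0.04858428 -0.08780569]
```

View pics/chk4.png

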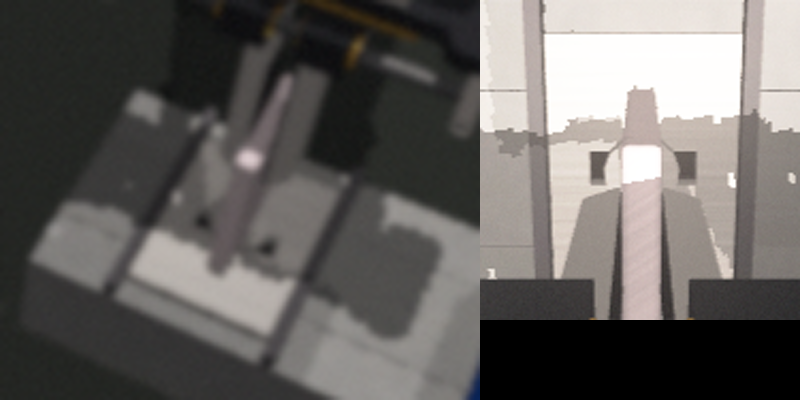

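Turned: the blade now lies across the slot, and both slot ends show symmetrically at (598,165) and (687,165). I let it up slowly.

Call:
play_rows([
  [0,0,0.001],
  [0,0,0.002],
  [0,0,0.003],
  [0,0,0.004],
  [0,0,0.005],
  [0,0,0.005],
], yaw=[0,0,0,0,0,0])

```text
clock: 13.78
eef_pos: [585.2, 75.3, 112.1]
eef_rot: [-3.141, -0.002, -0.182]
wrist_force: [1.2, -0.3, 7.2]
finger_gap: 9.6
finger_force: 45.0
```

Call:
play_rows([
  [0,0,0.0007],
  [0,0,0.0013],
  [0,0,0.0013],
], yaw=[0,0,0])

```text
clock: 14.15
eef_pos: [585.2, 75.3, 113.3]
eef_rot: [-3.141, -0.002, -0.182]
wrist_force: [2.5, -0.1, 5.2]
finger_gap: 9.6
finger_force: 45.0
```

Call:
play_rows([
  [0,0,0.0004],
  [0,0,0.0008],
  [0,0,0.0008],
], yaw=[0,0,0])

```text
clock: 14.52
eef_pos: [585.2, 75.3, 114.0]
eef_rot: [-3.141, -0.002, -0.182]
wrist_force: [1.7, 0.0, 5.3]
finger_gap: 9.5
finger_force: 45.0
```

Close to the top of travel now. I release with a modest opening and rise straight up.

Call:
play_rows([
  [0,0,0.0004],
  [0,0,0.0004],
  [0,0,0.0004],
  [0,0,0.0004],
], yaw=[0,0,0,0])

```text
clock: 15.02
eef_pos: [584.7, 75.3, 114.0]
eef_rot: [-3.142, -0.0, -0.182]
wrist_force: [3.5, -0.0, 4.7]
finger_gap: 9.8
finger_force: 45.0
```

Call:
play_rows([
  [0,0,0],
  [0,0,0],
  [0,0,0],
  [0,0,0],
  [0,0,0],
], yaw=[0,0,0,0,0], hand=0.4)

```text
clock: 15.65
eef_pos: [584.5, 75.3, 113.9]
eef_rot: [3.142, 0.0, -0.182]
wrist_force: [1.0, -0.2, -0.3]
finger_gap: 37.4
finger_force: 0.0
```

Call:
play_rows([
  [0,0,0.01],
  [0,0,0.03],
  [0,0,0.06],
  [0,0,0.1],
  [-0.02,-0.05,0.13],
  [-0.04,-0.1,0.13],
  [-0.05,-0.15,0.13],
  [-0.06,-0.2,0.13],
  [-0.06,-0.22,0.13],
  [-0.06,-0.22,0.13],
], yaw=[0,0,0,0,0,0,0,0,0,0])

```text
clock: 16.9
eef_pos: [524.6, -145.3, 244.3]
eef_rot: [-3.142, -0.0, -0.184]
wrist_force: [1.0, 0.6, -0.5]
finger_gap: 37.9
finger_force: 0.0
```

```bash
python3 - <<'E'
from w import *
import pickle
d=pickle.load(open("cams0.pkl","rb"))
t=eyes.camera("top");c2=eyes.camera("scene");x,y=map(int,proj(c2,[585,75,100]))
for n,z in(("locked",147),("pressed",140)):print(n,"blade top centre scene",proj(c2,[585.2,75.3,z]),"top",proj(t,[585.2,75.3,z]))
print("crop origin",x-50,y-60)
a=cv2.resize(c2["pixels"][y-60:y+40,x-50:x+50,::-1],(400,400),interpolation=2)
u,v=map(int,proj(t,[585,75,100]));b=cv2.resize(t["pixels"][v-50:v+50,u-50:u+50,::-1],(400,400),interpolation=2)
cv2.imwrite("pics/chk5.png",np.hstack([a,b]));print("top origin",u-50,v-50)
for n,(p,q,r,s) in dict(mug=(295,345,90,150),stapler=(195,265,85,122),tape=(385,420,268,300)).items():
    print(n,np.abs(t["pixels"][r:s,p:q].astype(int)-d["top"]["pixels"][r:s,p:q]).mean())
E
```

```text
locked blade top centre scene (np.float64(395.9245049390797), np.float64(228.37403289128585)) top (np.float64(145.2816507397825), np.float64(195.09755662242608))
pressed blade top centre scene (np.float64(395.14529197628724), np.float64(231.0209272889574)) top (np.float64(146.40698063227148), np.float64(195.7522230940421))
crop origin 340 185
top origin 102 149
mug 0.46344444444444444
stapler 0.5521235521235521
tape 0.35267857142857145
```

View pics/chk5.png

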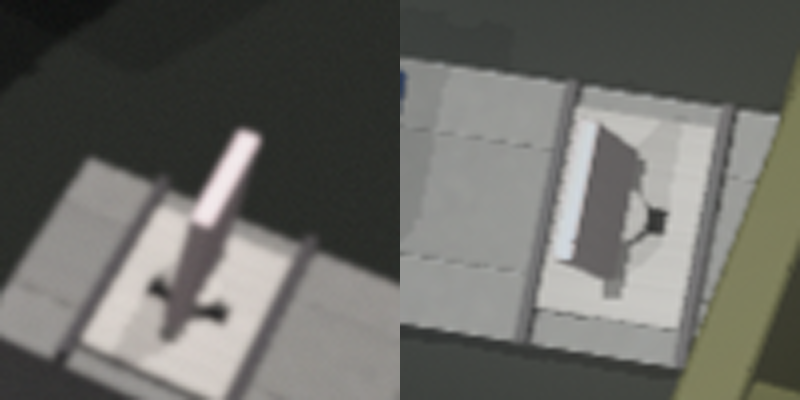

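The stop stands upright with the blade across the row, and the bystanders are unchanged. One numeric check of the blade top's height from two views.

```bash
python3 - <<'E'
from w import *
t=eyes.camera("top");s=eyes.camera("scene");L=[]
for c,(a,b,e,f) in((t,(139,155,176,217)),(s,(385,408,214,244))):
    g=c["pixels"].min(2);
    g=g[e:f,a:b];h=cv2.threshold(g,0,255,cv2.THRESH_OTSU)[0]
    n,l,st,ce=cv2.connectedComponentsWithStats((g>h).astype(np.uint8))
    print(h,st[1:].tolist(),ce[1:].round(1).tolist())
    k=1+st[1:,4].argmax();r=cv2.minAreaRect(np.argwhere(l==k)[:,::-1].astype(np.float32));print(r)
    L.append(ray(c,r[0][0]+a,r[0][1]+e))
(o1,d1),(o2,d2)=L;k=np.linalg.lstsq(np.c_[d1,-d2],o2-o1,rcond=None)[0]
p,q=o1+k[0]*d1,o2+k[1]*d2;print(p,q)
E
```

```text
148.0 [[0, 0, 2, 8, 11], [0, 0, 16, 41, 272]] [[0.3, 2.8], [6.4, 18.8]]
((7.403846263885498, 19.98076629638672), (9.021341323852539, 42.16496276855469), 11.309932708740234)
120.0 [[0, 3, 20, 27, 208], [12, 27, 10, 3, 20]] [[9.5, 16.7], [16.1, 28.4]]
((9.658824920654297, 17.03529167175293), (9.992467880249023, 30.75351333618164), 39.09385299682617)
[584.84045576  75.38390565 139.70429131] [585.03995116  74.49765683 139.48498431]
```

```bash
python3 - <<'E'
from w import *
t=eyes.camera("top");s=eyes.camera("scene")
def tri(a,b):
    (o1,d1),(o2,d2)=ray(t,*a),ray(s,*b);k=np.linalg.lstsq(np.c_[d1,-d2],o2-o1,rcond=None)[0]
    p,q=o1+k[0]*d1,o2+k[1]*d2;return ((p+q)/2).round(1),np.linalg.norm(p-q).round(1)
T=lambda x,y:(102+(x-400)/4-.375,149+y/4-.375)
S=lambda x,y:(340+x/4-.375,185+y/4-.375)
print("near end",tri(T(578,120+2),S(248,133)))   # check both pairings
print("A",tri(T(593,122),S(203,222)),"B",tri(T(564,260),S(203,222)))
print("C",tri(T(593,122),S(250,133)),"D",tri(T(564,260),S(250,133)))
print("centre",tri(T(579,191),S(226,177)))
print("slot end (plate, z 60)",tri(T(657,221),S(212,312)))
E
```

```text
near end (array([603.6,  70.8, 189.4]), np.float64(17.1))
A (array([614.1,  69.9, 143.7]), np.float64(2.7)) B (array([561.9,  83. ,  94.9]), np.float64(23.2))
C (array([603.3,  68.3, 188.2]), np.float64(23.9)) D (array([552.7,  80.8, 144.6]), np.float64(1.3))
centre (array([583.3,  75.1, 143.6]), np.float64(1.7))
slot end (plate, z 60) (array([582.4,  75.9,  46. ]), np.float64(24.6))
```

```bash
python3 - <<'E'
from w import *
t=eyes.camera("top");s=eyes.camera("scene")
def tri(a,b):
    (o1,d1),(o2,d2)=ray(t,*a),ray(s,*b);k=np.linalg.lstsq(np.c_[d1,-d2],o2-o1,rcond=None)[0]
    p,q=o1+k[0]*d1,o2+k[1]*d2;return ((p+q)/2).round(1),np.linalg.norm(p-q).round(1)
T=lambda x,y:(102+(x-400)/4-.375,149+y/4-.375)
S=lambda x,y:(340+x/4-.375,185+y/4-.375)
print("slot end z60",tri(T(663,220),S(155,287)))
print("strip far corner z62",tri(T(727,105),S(162,178)), tri(T(574,84),S(313,238)))
print("deck corner z54",tri(T(780,114),S(92,158)))
E
```

```text
slot end z60 (array([582.8,  58.1,  57.9]), np.float64(1.0))
strip far corner z62 (array([614.3,  28.2, 156.9]), np.float64(43.8)) (array([626.6,  95.4, 157. ]), np.float64(42.8))
deck corner z54 (array([610.1,   0.8, 155.2]), np.float64(35.3))
```

The slot end reads 57.9 mm against a true 60 mm. Corrected for that bias, the blade top is about 146 mm; locked is 147 and pressed is 140. Together with the force history, this agrees with locked.

```bash
python3 -c "
from cell import manip;print(manip.sign_off())"
```

```text
the job is handed in; nothing more can be done
None
```

I passed the book stop's foot through the slot, pressed it down, turned it a quarter turn and released it; it stands upright with its blade facing the notebooks. The blade top measured about 146 mm (147 expected when locked), the force readings agree, and the mug, stapler and tape roll stayed in place; the job was handed in about 17 s into the 56 s limit.

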